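# Load a tube into position 5 of a hooded click-stop sample carousel

## Robot

A 6-joint arm with a two-finger parallel gripper is mounted at the origin on a cart in front of the work surface, level with it; the furniture and walls round the work are solid. World frame = base frame: x ahead of the robot, y to its left, z up, the work surface at z = 0. Lengths are in m, angles in rad, forces in N, time in s.
With the tool pointing down it reaches from about 0.15 to 0.775 m from the base axis. Payload 6.1 kg.
Tool frame: the origin (TCP) lies at the very end of the fingers, on their centre line; the grasp point (between the pads) lies robot.grasp_offset behind it (robot.grasp_offset is the distance from the TCP to the grasp point, in m); z points along the fingers, y is the line along which they close (so a half turn about z gives the same grasp; the last joint's range is limited). The gripper opens to 85 mm and grips with 20 to 120 N. Pads are 22 mm wide; open, the fingers measure 114 mm over their backs; the gripper's body (76 mm by 85 mm) begins 54 mm behind the grasp point. The pads swing forward as they close: fully open they stand 13 mm farther back than shut.
Start: joints at [-1.22, 0.126, -0.04, 1.405, 0, 1.571], TCP at [0.18, -0.493, 0.198] pointing down, gripper open.
Joint ranges: [-2.72, 2.72], [-0.95, 1.95], [-1.27, 1.35], [-1.78, 2.02], [-1.46, 1.47], [-3.14, 3.14]. Speed limits (rad/s): [2.39, 2.39, 3.01, 3.14, 3.14, 3.14].

## Interface

Orientations are given as a rotation vector (axis times angle).
In Python, from plant import robot gives the robot as it stands.
- The arm moves only by the shell command python3 -m inch 'ROWS' [FORCE]. ROWS is JSON, one flat list of numbers, 7 for each row, row after row: the turn, a rotation vector about the tool's x, y, z in rad, then the shift along the tool's x, y, z in mm, then the finger opening in mm, from 0 to 85.4. A call has 1 to 12 rows; each row is the pose to reach, as a shift and turn from the pose commanded when the call began, along the tool's axes at that moment; what a row does not reach only later rows make up. A row lasts 1/12 s, in which the tool goes at most 41.7 mm and 7.16 degrees, less where a joint would pass 70% of its speed; a pose out of reach is approached as far as the arm can. A call with a gripper value outside its range is refused whole. The fingers move at their own pace and stop on an object; FORCE is the grip in N (left out, the last holds). Time passes only in rows, so rows that repeat a pose let the fingers close. It gives the time, the measured TCP pose, the force, the opening and the grip force at its end, in the units of the state.
- robot.get_state(): the state, without advancing time (a new reading comes with each control period).
- robot.capture(name): name is "scene" or "side" or "wrist"; returns (picture, depth): 420x560x3 uint8, red, green, blue; 420x560 float32, m along the optical axis (not along the pixel's ray), 0 where there is no reading.
- robot.camera_params(name): a dict with "fx", "fy", "cx", "cy" (pixels), "position" and "orientation" of the camera in the world. Camera axes: x right, y down, z forward; pixel columns grow to the right and rows downward; lengths in m; the calibration is good to about 2 mm. A picture is of the moment at which its call begins: read the wrist's pose just before it. camera_params takes no time and is no camera call; for the wrist camera it gives the pose at the moment of the call.
- robot.finish_job(): hands the job in; it is judged then, once.
The state is a dict: "clock": time; "joints": joint angles; "joint_velocities": joint speeds; "effort": joint torques, N m; "eef_pos": TCP position; "eef_rot": TCP orientation; "contact_force": force on the tool from outside, world axes, zero at the start; "wrist_torque": the same for the moment, N m; "gripper_width": opening from 0.0 (shut) to 1.0 (fully open); "grip_force": force on a finger pad.
Only numpy, scipy, OpenCV 4.12 (cv2) and the standard library are available. Lean on these libraries where they do the work, as an engineer would, in place of code of your own. Each camera call takes 0.05 s, during which the arm holds its last target. There are 200 camera calls.

## Task

Load the sample tube from the rack into position 5 of the hooded carousel. The hood hides which well is which, so first turn its knob gently clockwise until you feel the sprung stop, without forcing it, and ease off into position 1 just before the stop; from there count four clicks anticlockwise and let the knob go so that it rests in the fourth. Then stand the tube gently in the well at the middle of the loading window, fully down and upright, without disturbing the timer, the marker pen or the small jar.

Things in the scene. Friction and masses are not known exactly. Their poses are not given: they have to be found in the camera images.
- knob_grip (a point): Grip point on the knob's upright axis, 159 mm above the worktop. The knob: round, black, knurled, no pointer, 36 mm in diameter, from 140 to 162 mm above the worktop, at the middle of the hood's flat top, which lies at 138 mm: keep fingertips above it. Grip it at any yaw with some 60 N; at 30 N it may slip. It turns the rotor under the hood one to one; it stays fixed in place otherwise
- knob_top (a point): Centre of the knob's top, 162 mm up. The clicks: 16 evenly spaced positions to a turn, each held by a spring detent. Leaving one, the resisting torque jumps to about 0.2 N m, falls through zero half way, then pulls onward until the next position, where it jumps back to resisting. Let go, the rotor settles in the nearest position. Which one is at the window cannot be seen
- hood_top (a point): On the knob's axis, top of the hood, 138 mm up. The stop: turned clockwise from above, the rotor meets a sprung buffer about 5 degrees past position 1; from there the torque rises by some 0.08 N m per degree, no click; keep below 0.9 N m. Eased off, it springs back to position 1. Turned anticlockwise, positions 1, 2, 3... come to the window in turn. At the start one of 2 to 4 is there
- loading_well (a point): Mouth centre of the well in mid window when the rotor rests in a click: 60 mm from the knob's axis, 82 mm up, at the rotor's top face. Site z up, x towards the knob; it does not turn with the rotor. Wells: 20.4 mm in diameter, 48 mm deep (flat floor 34 mm above the worktop), 3 mm of metal between neighbours. The rotor yields a little and helps a tube to centre
- carousel: The whole fixed instrument: round white plinth 196 mm in diameter, grey hood 170 mm in diameter with the knob on top, white box (optical head) behind. Origin on the knob's axis at the worktop, x from window to head. The loading window is an 84 degree sector cut out of the hood (wall and roof, roof 133 to 138 mm up), facing the robot; a small steel rib on the plinth marks its middle
- sample_tube: The only tube in the green tube rack: straight flat-footed tube with a screw cap, 94 mm tall, body 17.6 mm in diameter, cap 18.8 mm in diameter over the top 12 mm. Origin at the centre of its foot, z along the tube. It stands upright with its foot 4 mm above the worktop; the rack's top is 56 mm above the worktop. Weighs 12 to 25 g
- bench_timer: Bystander: square white timer, 62x62x20 mm, lying on the worktop
- pen: Bystander: marker pen lying on the worktop, 134 mm long, 14 mm thick
- jar_3: Bystander: small screw-cap jar, 50 mm in diameter, 55 mm tall
Not all that is in view belongs to the job. Leave any orange or purple look-alike of the sample_tube alone.

How it is judged:
On the way, in this order (a step that is already met when the one before it is completed fails the run):
1. the rotor has been turned back against its sprung stop (contact force between stop_lug and stop_buffer above 1.5 N), for 0.05 s.
2. position 5 rests in its click at the middle of the window, with the knob let go and no tube in the window (horizontal distance between well_5_seat and loading_well below 0.003 m and contact force between the fingers and carousel below 0.1 N and horizontal distance between sample_tube and loading_well above 0.03 m), for 0.2 s.
At the end, for the whole second after the job is handed in: The tube stands in well 5 (the fourth click from the stop), its foot within 4 mm of the well's middle and within 3 mm of the well's floor, leaning less than 5 degrees, at rest and let go, and well 5 is still within 4 mm of the middle of the loading window (horizontal distance between sample_tube and well_5_seat below 0.004 m and horizontal distance between well_5_seat and loading_well below 0.004 m and z of sample_tube in the frame of carousel below 0.037 m and angle between sample_tube's own z axis and vertical below 0.09 rad and linear speed of sample_tube below 0.02 m/s); the robot touches nothing.
It fails at once if the knob was forced against its stop with more than 18 N at the buffer (0.9 N m at the knob) (contact force between stop_lug and stop_buffer above 18 N).
It fails at once if the tube was pressed against the carousel with more than 20 N (contact force between sample_tube and carousel above 20 N).
It fails at once if the timer, the pen or the jar was moved more than 30 mm (distance of any of bench_timer, pen, jar_3 from where it was at the start of the episode above 0.03 m).
It also fails if it takes over 72 s, if anything falls off the work surface, if the arm or the gripper's body presses on something with over 40 N, if the wrist force passes 120 N, or if a joint passes its speed limit or range.

## Working session

There is one attempt and no reset: what is moved stays moved. The work goes in short steps, Python scripts to look and compute and a shell command to move; the robot and the scene stay as the last step left them, time stands still between calls to the robot, and variables do not carry over. Pictures are saved under pics/ and viewed, at most 10 in all, crops included, and the job is handed in when it is done.

```bash
mkdir -p pics; ls; python3 - <<'E'
from plant import robot
import cv2
print(robot.get_state(), robot.grasp_offset)
for n in ("scene","side"):
    p,d=robot.capture(n); cv2.imwrite(f"pics/{n}0.png",p[:,:,::-1]); 
    c=robot.camera_params(n); print(n,c)
    import numpy as np; np.savez(f"pics/{n}0.npz",p=p,d=d)
E
```

```text
pics
{'clock': 0.0, 'joints': array([-1.21997102e+00,  1.26389154e-01, -4.06036313e-02,  1.40541007e+00,
        5.61570118e-06,  1.57081998e+00]), 'joint_velocities': array([-1.85963346e-04, -3.00654606e-04,  1.31414085e-03, -9.09421831e-05,
       -3.89105531e-05,  9.62874173e-04]), 'effort': array([-1.64703317e-03, -4.35914254e+01,  3.52924526e+01,  1.72280904e-02,
       -1.56876895e-04,  6.46609379e-06]), 'eef_pos': array([ 0.18027078, -0.49258612,  0.19722572]), 'eef_rot': array([-3.09183157e+00, -5.47940581e-01,  4.31519406e-04]), 'contact_force': array([-0.05414086,  0.45020526,  0.51213352]), 'wrist_torque': array([ 0.06808135,  0.04044062, -0.00483851]), 'grip_force': 0.0, 'gripper_width': 1.0025573404105645} 0.0187
scene {'fx': 388.85331439880173, 'fy': 388.85331439880173, 'cx': 265.8186016457819, 'cy': 210.3740389240925, 'position': array([0.07175575, 0.93540559, 0.56671963]), 'orientation': array([-0.61234801,  2.37759498, -1.52841555])}
side {'fx': 403.1943300650145, 'fy': 403.1943300650145, 'cx': 279.37206803202497, 'cy': 213.17906666764068, 'position': array([ 0.46990079, -0.89585937,  0.59975672]), 'orientation': array([-2.03862431,  0.06502152, -0.04213226])}
```

View pics/scene0.png

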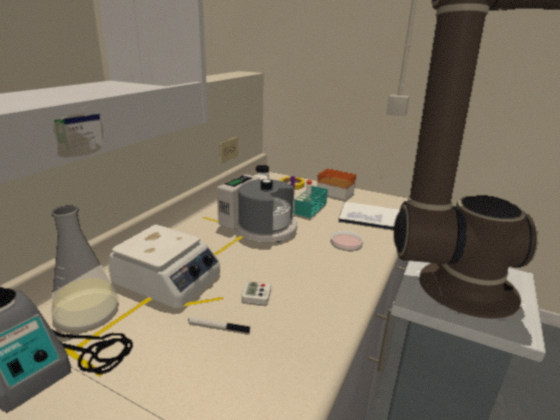

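View pics/side0.png

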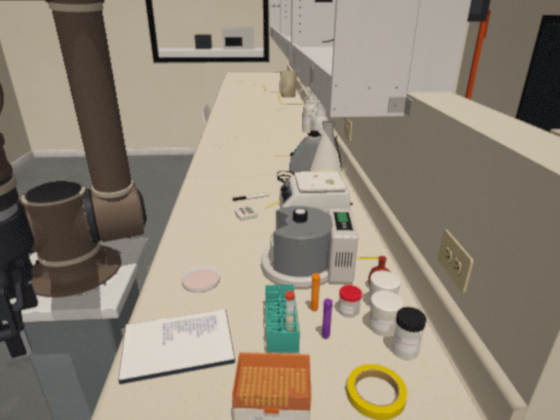

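Scene view: hood with the knob at about (266,185), green rack at (310,200), timer (257,292), pen (220,326). Side view: knob (300,215), red-capped tube in the green rack (290,297), orange and purple look-alikes (316,290) and (327,318), jars to the right, including the red-capped one at (350,300).

```bash
cat > h.py <<'E'
import numpy as np, cv2
from scipy.spatial.transform import Rotation as R
def ray(c,u,v):
    d=R.from_rotvec(c["orientation"]).apply([(u-c["cx"])/c["fx"],(v-c["cy"])/c["fy"],1.]); return np.array(c["position"]),d
def plane(c,u,v,z):
    o,d=ray(c,u,v); return o+d*(z-o[2])/d[2]
def cloud(c,d):
    v,u=np.mgrid[0:d.shape[0],0:d.shape[1]]
    P=np.stack([(u-c["cx"])/c["fx"]*d,(v-c["cy"])/c["fy"]*d,d],-1)
    return P@R.from_rotvec(c["orientation"]).as_matrix().T+np.array(c["position"])
E
python3 - <<'E'
from plant import robot
from h import *
for n,box in (("side",(200,150,440,360)),("scene",(210,150,370,260))):
    z=np.load(f"pics/{n}0.npz"); p,d=z["p"],z["d"]; c=robot.camera_params(n); P=cloud(c,d)
    x0,y0,x1,y1=box; k=3 if n=="side" else 4
    cv2.imwrite(f"pics/{n}crop.png",cv2.resize(p[y0:y1,x0:x1,::-1],None,fx=k,fy=k,interpolation=cv2.INTER_CUBIC))
    ok=(d>0)
    hood=ok&(abs(P[...,2]-.138)<.004)&(P[...,0]>.3)&(P[...,0]<.8)&(abs(P[...,1])<.4)
    kn=ok&(abs(P[...,2]-.162)<.005)&(P[...,0]>.3)&(P[...,0]<.8)&(abs(P[...,1])<.4)&(p.max(2)<70)
    for nm,m in (("hood",hood),("knob",kn)):
        q=P[m]; print(n,nm,m.sum(),np.median(q,0) if len(q) else 0, np.ptp(q,0) if len(q) else 0)
    hsv=cv2.cvtColor(p,cv2.COLOR_RGB2HSV)
    red=((hsv[...,0]<6)|(hsv[...,0]>172))&(hsv[...,1]>130)&(hsv[...,2]>80)
    N,l,s,ce=cv2.connectedComponentsWithStats(red.astype(np.uint8))
    for i in range(1,N):
        if s[i,4]>8: print(n,"red",s[i],ce[i],np.median(P[l==i],0))
c=robot.camera_params("side"); print("knob ray",plane(c,300,213,.162),"tube",plane(c,290,295,.098))
E
```

```text
side hood 1906 [ 0.61945    -0.05001911  0.1370718 ] [0.20185123 0.16893395 0.00799455]
side knob 35 [ 0.57301802 -0.03830493  0.15926423] [0.03224131 0.02204036 0.00536281]
side red [371 257  16  16  91] [380.01098901 264.75824176] [ 0.75790908 -0.12575293  0.06440987]
side red [340 285  22  17 298] [350.15436242 293.06040268] [ 0.6681369  -0.20976019  0.05367861]
side red [286 291   8   9  59] [289.49152542 295.42372881] [ 0.53196308 -0.2626122   0.09608838]
scene hood 951 [ 0.607933   -0.00122649  0.13938607] [0.2024476  0.16934141 0.0079718 ]
scene knob 33 [ 0.56997434 -0.00885175  0.16080462] [0.03227199 0.02996864 0.00756529]
scene red [307 180   4   4  10] [308.7 181.6] [ 0.52961035 -0.24819297  0.09863001]
knob ray [ 0.57611017 -0.03505241  0.162     ] tube [ 0.53259681 -0.26368204  0.098     ]
```

View pics/sidecrop.png

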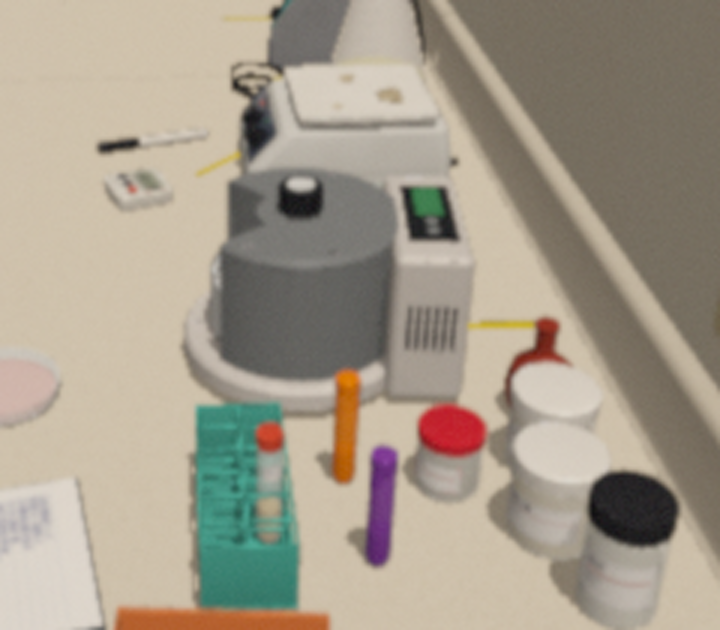

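The crop shows the tube's red cap at side pixel (289.5,295.4). The knob top is at about (300,212), and the hood window opens towards the robot (−x). Next I go above the knob.

```bash
python3 -m inch '[-2,0,0,530,-303,-110,85, -2,0,0,530,-303,-110,85]' >/dev/null 2>&1 && false; echo skip
```

```text
skip
```

That command had the turn on the wrong axis. I'm checking the state before going on.

```bash
cat >> h.py <<'E'
def go(r,pos,yaw_deg,s=None):
    """shift/turn (tool axes) from the present pose to pos, tool down, tool x at yaw_deg"""
    s=s or r.get_state(); A=R.from_rotvec(s["eef_rot"]); a=np.radians(yaw_deg)
    B=R.from_matrix(np.array([[np.cos(a),np.sin(a),0],[np.sin(a),-np.cos(a),0],[0,0,-1]]))
    print("turn",np.round((A.inv()*B).as_rotvec(),3),"shift",np.round(A.inv().apply(np.array(pos)-s["eef_pos"])*1e3,1))
def show(r):
    s=r.get_state(); M=R.from_rotvec(s["eef_rot"]).as_matrix()
    print("t",round(s["clock"],2),"pos",np.round(s["eef_pos"],4),"yaw",round(np.degrees(np.arctan2(M[1,0],M[0,0])),2),"tilt",round(np.degrees(np.arccos(-M[2,2])),2),
     "j",np.round(s["joints"],2),"F",np.round(s["contact_force"],2),"T",np.round(s["wrist_torque"],3),"w",round(s["gripper_width"]*85.4,1),"grip",round(s["grip_force"],1))
E
python3 - <<'E'
from plant import robot
from h import *
show(robot); go(robot,(.573,-.027,.31),135)
E
```

```text
t 0.27 pos [ 0.2326 -0.435   0.2058] yaw 19.83 tilt 13.41 j [-1.05 -0.14 -0.31  1.17 -0.04  1.74] F [2.32 0.87 3.1 ] T [ 0.262 -0.043  0.059] w 85.3 grip 0.0
turn [ 0.148  0.236 -1.999] shift [ 458.4 -236.7 -164.2]
```

```bash
python3 -m inch '[0.148,0.236,-2,458,-237,-164,85,0.148,0.236,-2,458,-237,-164,85,0.148,0.236,-2,458,-237,-164,85,0.148,0.236,-2,458,-237,-164,85,0.148,0.236,-2,458,-237,-164,85,0.148,0.236,-2,458,-237,-164,85,0.148,0.236,-2,458,-237,-164,85,0.148,0.236,-2,458,-237,-164,85,0.148,0.236,-2,458,-237,-164,85,0.148,0.236,-2,458,-237,-164,85,0.148,0.236,-2,458,-237,-164,85,0.148,0.236,-2,458,-237,-164,85]'; python3 - <<'E'
from plant import robot
from h import *
show(robot); go(robot,(.573,-.027,.31),135)
E
```

```text
clock: 1.27
eef_pos: [0.5445, -0.051, 0.3068]
eef_rot: [1.84, 2.451, 0.012]
contact_force: [0.8, -1.0, 0.2]
gripper_width: 0.998
grip_force: 0.0
t 1.27 pos [ 0.5445 -0.051   0.3068] yaw 106.12 tilt 4.41 j [-0.07  0.13  0.2   1.57 -0.04  1.21] F [ 0.8  -0.99  0.22] T [ 0.005  0.037 -0.064] w 85.3 grip 0.0
turn [ 0.037  0.069 -0.502] shift [14.9 34.2 -2.2]
```

```bash
python3 -m inch '[0.037,0.069,-0.502,10,34,-2,85,0.037,0.069,-0.502,10,34,-2,85,0.037,0.069,-0.502,10,34,-2,85,0.037,0.069,-0.502,10,34,-2,85,0.037,0.069,-0.502,10,34,-2,85,0.037,0.069,-0.502,10,34,-2,85,0.037,0.069,-0.502,10,34,-2,85]'; python3 - <<'E'
from plant import robot
from h import *
show(robot); go(robot,(.573,-.027,.31),135)
c=robot.camera_params("wrist"); p,d=robot.capture("wrist"); np.savez("pics/w1.npz",p=p,d=d,**c); cv2.imwrite("pics/w1.png",p[:,:,::-1]); print(c)
P=cloud(c,d)
for z in (.162,.138): 
    m=(d>0)&(abs(P[...,2]-z)<.004); print(z,m.sum(),np.median(P[m],0),P[m].min(0),P[m].max(0))
E
```

```text
clock: 1.85
eef_pos: [0.5735, -0.0341, 0.3097]
eef_rot: [1.216, 2.896, 0.0]
contact_force: [-0.6, -0.4, 0.3]
gripper_width: 0.993
grip_force: 0.0
t 1.85 pos [ 0.5735 -0.0341  0.3097] yaw 134.43 tilt 0.03 j [-0.06  0.26  0.37  1.68  0.    0.74] F [-0.56 -0.35  0.33] T [ 0.016 -0.028 -0.003] w 84.8 grip 0.0
turn [ 0.    0.   -0.01] shift [ 5.4  4.6 -0.3]
{'fx': 335.5308047993162, 'fy': 335.5308047993162, 'cx': 286.7049123826915, 'cy': 212.9520693848833, 'position': array([0.52672787, 0.01521868, 0.48536901]), 'orientation': array([2.67370042, 1.09260415, 0.14953844])}
0.162 1394 [ 0.58112619 -0.01620973  0.16210456] [ 0.55856907 -0.03989468  0.15801185] [0.86308044 0.09597467 0.16599085]
0.138 21142 [ 0.61413109 -0.01786624  0.13767641] [ 0.50870246 -0.1067834   0.13400977] [0.86352755 0.11592852 0.14199656]
```

View pics/w1.png

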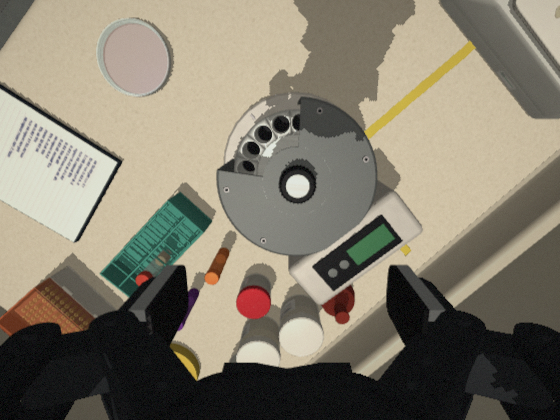

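The wrist view is clear. The knob's white top is at (297,184), and five wells show in the window from (250,166) to (297,121), with the middle one at (263,133). The rack is at (155,245) and the tube's red cap at (143,278).

```bash
python3 - <<'E'
from h import *
c=dict(np.load("pics/w1.npz")); p,d=c["p"],c["d"]; P=cloud(c,d); g=p.min(2)
def comp(m,box):
    k=np.zeros_like(m); x0,y0,x1,y1=box; k[y0:y1,x0:x1]=m[y0:y1,x0:x1]
    N,l,s,ce=cv2.connectedComponentsWithStats(k.astype(np.uint8))
    return [(s[i],ce[i]) for i in range(1,N) if s[i,4]>12]
for s,q in comp(g>170,(275,160,325,215)): print("cap",s,q,plane(c,*q,.162))
for s,q in comp(p.max(2)<45,(272,158,325,212)): print("black",s,q,plane(c,*(s[:2]+s[2:4]/2-.5),.155))
K=plane(c,297,185,.162)
for s,q in comp(p.max(2)<50,(235,100,310,180)):
    w=plane(c,*q,.082); v=w-K; print("well",s,q,w,np.hypot(*v[:2]),np.degrees(np.arctan2(v[1],v[0])))
hsv=cv2.cvtColor(p,cv2.COLOR_RGB2HSV)
for s,q in comp(((hsv[...,0]<6)|(hsv[...,0]>172))&(hsv[...,1]>130)&(hsv[...,2]>80),(120,250,200,300)): print("red",s,q,plane(c,*q,.098),P[int(q[1]),int(q[0])])
# head front / rack / high things
m=(d>0)&(P[...,2]>.145)&(P[...,2]<.25)&(np.hypot(P[...,0]-K[0],P[...,1]-K[1])>.03)&(np.hypot(P[...,0]-K[0],P[...,1]-K[1])<.2); q=P[m]
print("tall near knob",m.sum(),q.min(0),q.max(0),np.hypot(q[:,0]-K[0],q[:,1]-K[1]).min())
m=(hsv[...,0]>75)&(hsv[...,0]<95)&(hsv[...,1]>120)&(P[...,1]<-.1)&(d>0); print("rack",cv2.minAreaRect(P[m][:,:2].astype(np.float32)))
E
```

```text
cap [286 175  23  23 411] [297.19951338 185.70072993] [ 0.5775476  -0.02150751  0.162     ]
black [279 165  37  38 465] [298.64516129 180.35913978] [ 0.57693223 -0.02086514  0.155     ]
well [293 115   7  15  89] [296.34831461 121.84269663] [0.53630759 0.02193527 0.082     ] 0.05920876583206125 133.30448453936793
well [274 117  15  15 185] [280.95675676 123.81081081] [0.52510103 0.00784542 0.082     ] 0.059378392942303466 150.7677427091984
well [258 126  14  15 159] [264.41509434 133.00628931] [ 0.51853669 -0.01316759  0.082     ] 0.058924201371376266 172.21221187868306
well [247 142  13  13 122] [252.8442623  147.82786885] [ 0.52050724 -0.03516008  0.082     ] 0.05812342488907167 -166.0541683632329
well [243 161  12  10  92] [248.07608696 165.64130435] [ 0.53076583 -0.05459309  0.082     ] 0.0569936008241134 -144.07326793150526
well [280 165  30  15 275] [294.97454545 171.46909091] [ 0.57590049 -0.02014267  0.082     ] 0.0014328442113178482 135.21274821083992
red [136 271  14  15 127] [141.83464567 277.88188976] [ 0.53088865 -0.25019619  0.098     ] [ 0.52939516 -0.25147751  0.09578892]Traceback (most recent call last):
  File "<stdin>", line 16, in <module>
    return umr_minimum(a, axis, None, out, keepdims, initial, where)
ValueError: zero-size array to reduction operation minimum which has no identity
```

```bash
python3 - <<'E'
from plant import robot
from h import *
show(robot); go(robot,(.5775,-.0212,.1415),135)
E
```

```text
t 1.9 pos [ 0.5733 -0.0341  0.31  ] yaw 134.46 tilt 0.06 j [-0.06  0.26  0.37  1.68  0.    0.74] F [0.58 0.82 0.75] T [-0.012 -0.041 -0.005] w 84.9 grip 0.0
turn [ 0.001  0.001 -0.009] shift [  6.4  11.8 168.5]
```

```bash
python3 -m inch '[0,0,0,6,12,30,85,0,0,0,6,12,70,85,0,0,0,6,12,105,80,0,0,0,6,12,135,70,0,0,0,6,12,155,65,0,0,0,6,12,165,60,0,0,0,6,12,168,50,0,0,0,6,12,168,50]'; python3 - <<'E'
from plant import robot
from h import *
show(robot); go(robot,(.5775,-.0212,.1415),135)
E
```

```text
clock: 2.57
eef_pos: [0.5778, -0.0212, 0.1423]
eef_rot: [1.213, 2.897, 0.001]
contact_force: [0.2, -0.7, 0.8]
gripper_width: 0.589
grip_force: 0.0
t 2.57 pos [ 0.5778 -0.0212  0.1423] yaw 134.57 tilt 0.05 j [-0.04  0.23 -0.03  1.3   0.    0.76] F [ 0.2  -0.68  0.83] T [ 0.005 -0.037 -0.001] w 50.3 grip 0.0
turn [ 0.001  0.    -0.008] shift [ 0.2 -0.2  0.8]
```

```bash
python3 -m inch '[0,0,0,0,0,0,30,0,0,0,0,0,0,30,0,0,0,0,0,0,30,0,0,0,0,0,0,30,0,0,0,0,0,0,30,0,0,0,0,0,0,30]' 60; python3 -c "
from plant import robot
from h import *
show(robot)"
```

```text
clock: 3.07
eef_pos: [0.5782, -0.0212, 0.1422]
eef_rot: [1.212, 2.898, 0.001]
contact_force: [-1.3, -0.8, 0.2]
gripper_width: 0.351
grip_force: 0.0
t 3.07 pos [ 0.5782 -0.0212  0.1422] yaw 134.61 tilt 0.06 j [-0.04  0.23 -0.03  1.3   0.    0.76] F [-1.3  -0.81  0.19] T [-0.021 -0.057  0.005] w 29.9 grip 0.0
```

```bash
python3 -c "
from plant import robot
from h import *
p,d=robot.capture('wrist'); cv2.imwrite('pics/w2.png',p[:,:,::-1])"
```

```text
(no output)
```

View pics/w2.png

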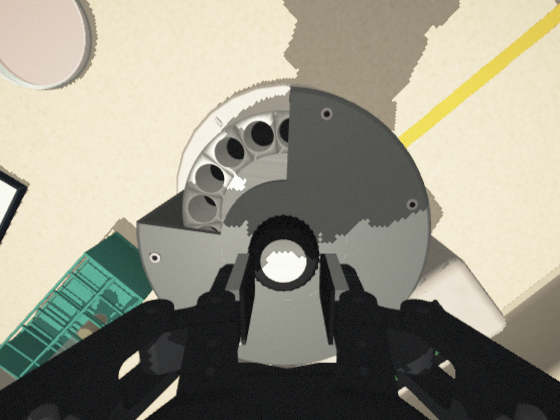

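The knob's white top is at (284,258) and the fingertips are around (245,300) and (328,300). The knob seems ahead of the pads, so I'll check by projecting the TCP.

```bash
python3 -c "
from plant import robot
from h import *
s=robot.get_state();c=robot.camera_params('wrist');p,d=robot.capture('wrist');P=cloud(c,d)
T=R.from_rotvec(s['eef_rot']); C=R.from_rotvec(c['orientation'])
for o in ([0,0,0],[0,0,-.0187],[0,.018,-.0187],[0,-.018,-.0187],[.011,0,-.0187],[-.011,0,-.0187],[0,0,-.04]):
    q=C.inv().apply(s['eef_pos']+T.apply(o)-c['position']); print(o,c['fx']*q[0]/q[2]+c['cx'],c['fy']*q[1]/q[2]+c['cy'])
g=p.min(2)>170; m=np.zeros_like(g); m[232:284,255:312]=g[232:284,255:312]; v,u=np.nonzero(m)
print(u.mean(),v.mean(),(u.min()+u.max())/2,(v.min()+v.max())/2,plane(c,(u.min()+u.max())/2,(v.min()+v.max())/2,.162),np.median(P[m],0))
for u,v in ((240,290),(247,300),(333,290),(325,300),(240,265),(333,265),(284,235)): print(u,v,P[v,u],T.inv().apply(P[v,u]-s['eef_pos'])*1e3)
"
```

```text
[0, 0, 0] 284.37556361687604 246.36074943196996
[0, 0, -0.0187] 284.1392179054184 259.78219078622976
[0, 0.018, -0.0187] 319.80470101395775 259.7953448602652
[0, -0.018, -0.0187] 248.47036768350398 259.76903547034215
[0.011, 0, -0.0187] 284.1058955159257 239.22676631551155
[-0.011, 0, -0.0187] 284.1714072665813 279.6386894412897
[0, 0, -0.04] 283.8002559314963 279.0309354588606
284.0576923076923 266.3692307692308 283.5 266.5 [ 0.58008739 -0.02371295  0.162     ] [ 0.58016525 -0.02318382  0.16257648]
240 290 [ 0.55962772 -0.02383475  0.21267303] [ 11.10363301 -14.92906063 -70.54584513]
247 300 [ 0.56672955 -0.02937895  0.20391912] [  2.1735036  -13.77379481 -61.78665122]
333 290 [ 0.58231293 -0.00101386  0.21325949] [ 11.41830881  17.24767029 -71.10678056]
325 300 [ 0.58991514 -0.00998024  0.19964399] [ -0.29711498  16.35195632 -57.48627707]
240 265 [ 0.55765144 -0.02577498  0.1918513 ] [ 11.12041365 -17.71517282 -49.72633153]
333 265 [0.58400201 0.00108534 0.19321498] [ 11.73629763  19.90836409 -51.06028743]
284 235 [ 0.56836067 -0.01142191  0.1626093 ] [ 13.83180581  -0.03473955 -20.47153413]
```

```bash
python3 -c "
from plant import robot
from h import *
s=robot.get_state();c=robot.camera_params('wrist');p,d=robot.capture('wrist');P=cloud(c,d)
T=R.from_rotvec(s['eef_rot']); Q=T.inv().apply((P-s['eef_pos']).reshape(-1,3)).reshape(P.shape)*1e3
for v in range(225,320,6): print(v,' '.join('%d:(%.0f,%.0f,%.0f)'%(u,*Q[v,u]) for u in (225,236,242,247,251,260,308,317,321,326,332,345)))
cv2.imwrite('pics/w2c.png',cv2.resize(p[220:340,220:350,::-1],None,fx=5,fy=5,interpolation=cv2.INTER_CUBIC))
"
```

```text
225 225:(11,-34,5) 236:(11,-27,4) 242:(11,-24,5) 247:(11,-21,5) 251:(11,-19,4) 260:(13,-13,-2) 308:(13,13,-2) 317:(11,18,4) 321:(11,21,5) 326:(11,23,5) 332:(11,27,5) 345:(11,34,4)
231 225:(8,-33,4) 236:(7,-27,5) 242:(7,-24,5) 247:(8,-21,4) 251:(8,-19,3) 260:(15,-12,-19) 308:(13,12,-13) 317:(7,18,5) 321:(8,21,4) 326:(7,24,5) 332:(8,27,4) 345:(8,34,4)
237 225:(4,-34,4) 236:(4,-27,4) 242:(4,-24,5) 247:(4,-21,5) 251:(6,-18,-2) 260:(12,-12,-19) 308:(13,12,-20) 317:(4,19,5) 321:(4,21,5) 326:(4,24,4) 332:(4,27,4) 345:(4,34,4)
243 225:(0,-34,4) 236:(1,-28,4) 242:(0,-24,5) 247:(0,-21,4) 251:(7,-17,-14) 260:(9,-12,-20) 308:(10,12,-21) 317:(0,19,4) 321:(1,21,3) 326:(0,24,5) 332:(0,27,4) 345:(0,35,5)
249 225:(-3,-34,4) 236:(-3,-28,4) 242:(-3,-24,4) 247:(-3,-22,5) 251:(6,-17,-19) 260:(6,-12,-20) 308:(6,12,-20) 317:(3,17,-10) 321:(-3,21,4) 326:(-4,24,6) 332:(-3,27,4) 345:(-3,35,4)
255 225:(-7,-34,4) 236:(-7,-28,5) 242:(12,-18,-40) 247:(11,-16,-39) 251:(12,-14,-41) 260:(3,-12,-20) 308:(3,12,-19) 317:(2,17,-18) 321:(11,16,-40) 326:(12,18,-40) 332:(12,21,-40) 345:(-7,35,5)
261 225:(-11,-34,4) 236:(68
[... 1235 characters left out ...]
-14,-48) 260:(-34,-15,5) 308:(-34,14,4) 317:(-34,19,5) 321:(-6,16,-45) 326:(4,16,-62) 332:(9,17,-71) 345:(12,20,-78)
303 225:(12,-18,-81) 236:(8,-16,-73) 242:(6,-14,-70) 247:(1,-14,-62) 251:(-7,-14,-49) 260:(-38,-15,5) 308:(-38,14,4) 317:(-39,20,5) 321:(-9,16,-46) 326:(1,16,-62) 332:(6,17,-70) 345:(13,20,-82)
309 225:(13,-18,-85) 236:(8,-16,-77) 242:(4,-15,-70) 247:(-1,-14,-62) 251:(-10,-14,-49) 260:(-42,-15,5) 308:(-42,14,5) 317:(-42,20,4) 321:(-42,22,4) 326:(-1,16,-63) 332:(4,17,-71) 345:(12,19,-85)
315 225:(13,-17,-89) 236:(7,-15,-79) 242:(2,-14,-72) 247:(-3,-14,-64) 251:(-46,-20,4) 260:(-46,-15,4) 308:(-46,14,4) 317:(-46,20,4) 321:(-46,22,5) 326:(-3,16,-63) 332:(1,17,-71) 345:(13,18,-89)
```

View pics/w2c.png

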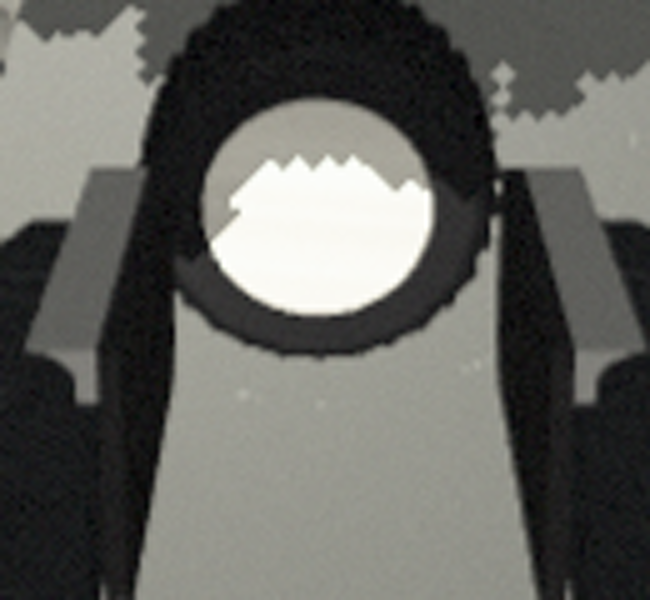

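The pads (inner faces at about ±15 mm) overlap the knob's ±18 mm outline, so they must be above it. Depth puts the fingertips about 40 mm short of the reported TCP. I'll check that with the fixed cameras.

```bash
python3 -c "
from plant import robot
from h import *
s=robot.get_state(); T=R.from_rotvec(s['eef_rot'])
out=[]
for n,b in (('side',(270,150,330,230)),('scene',(235,140,300,205))):
    c=robot.camera_params(n);p,d=robot.capture(n);P=cloud(c,d)
    Q=T.inv().apply((P-s['eef_pos']).reshape(-1,3)).reshape(P.shape)*1e3
    m=(d>0)&(abs(Q[...,0])<16)&(abs(Q[...,1])<45)&(Q[...,2]<12)&(Q[...,2]>-130)
    z=Q[...,2][m]; y=Q[...,1][m]
    print(n,m.sum())
    for a in range(-120,12,8):
        k=(z>=a)&(z<a+8); print(a,k.sum(),np.round(np.percentile(y[k],[0,25,50,75,100])) if k.any() else '')
    x0,y0,x1,y1=b; out.append(cv2.resize(p[y0:y1,x0:x1,::-1],(390,500),interpolation=cv2.INTER_CUBIC))
cv2.imwrite('pics/s2.png',np.hstack(out))
"
```

```text
side 881
-120 41 [-31. -28. -22.   5.  45.]
-112 39 [-45. -23.   6.  41.  45.]
-104 63 [-44. -25. -20.  12.  45.]
-96 51 [-44. -28.  13.  24.  42.]
-88 77 [-45. -27.  16.  24.  41.]
-80 51 [-40. -23.  16.  19.  44.]
-72 55 [-33. -26.  12.  15.  26.]
-64 60 [-32. -26. -18.  14.  27.]
-56 55 [-31. -27. -17.  15.  28.]
-48 58 [-31. -26.  12.  15.  30.]
-40 37 [-25. -22.  13.  15.  20.]
-32 0 
-24 73 [-23. -13.  -7.   2.  14.]
-16 32 [-22. -20. -19. -17. -12.]
-8 24 [-21. -20. -19. -17. -12.]
0 113 [-45. -31. -20.  19.  43.]
8 2 [-37. -36. -36. -36. -36.]
scene 635
-120 36 [-45.  -9.   1.  12.  30.]
-112 38 [-44. -41.  -6.  20.  26.]
-104 44 [-45. -38. -12.  25.  43.]
-96 62 [-44. -35. -15.  27.  43.]
-88 62 [-45. -26. -16.  28.  44.]
-80 28 [-28. -17. -14.  28.  35.]
-72 32 [-26. -15. -13.  24.  30.]
-64 33 [-26. -14.  18.  26.  30.]
-56 30 [-26. -18. -14.  23.  30.]
-48 26 [-26. -15.   2.  23.  29.]
-40 8 [-18. -15.   2.  22.  23.]
-32 1 [-3. -3. -3. -3. -3.]
-24 51 [-18.  -8.   1.  12.  19.]
-16 19 [-18.  -4.  10.  14.  18.]
-8 21 [-19.  -9.   8.  13.  18.]
0 87 [-45. -29.  13.  30.  45.]
8 0
```

View pics/s2.png

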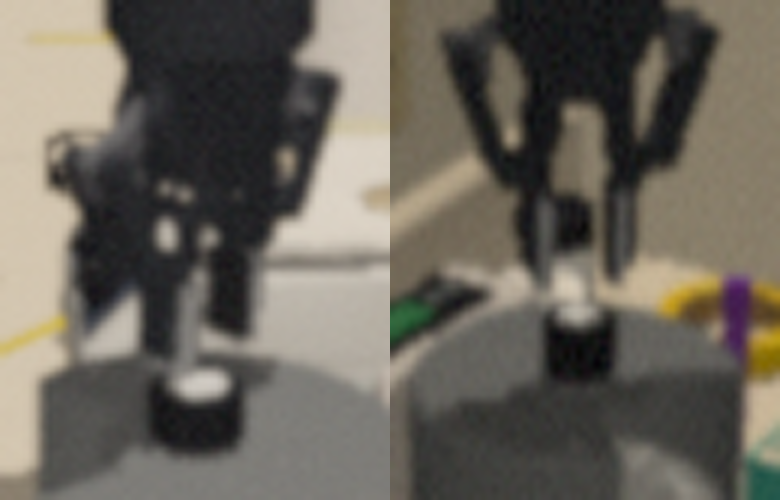

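Both fixed cameras confirm it: the fingertips sit about 20 mm above the knob's top, around 35 mm short of the reported TCP. From here I'll use the real tip position, measured by camera, in place of the reported TCP. Next: open, lower 32 mm and close.

```bash
python3 -m inch '[0,0,0,0,0,0,55,0,0,0,0,0,0,55,0,0,0,-1,0,0,55,0,0,0,-1,0,10,55,0,0,0,-1,0,18,55,0,0,0,-1,0,25,55,0,0,0,-1,0,30,55,0,0,0,-1,0,32,55,0,0,0,-1,0,32,55]' 60; python3 -c "
from plant import robot
from h import *
show(robot)
s=robot.get_state();c=robot.camera_params('wrist');p,d=robot.capture('wrist');P=cloud(c,d)
Q=R.from_rotvec(s['eef_rot']).inv().apply((P-s['eef_pos']).reshape(-1,3)).reshape(P.shape)*1e3
m=(d>0)&(abs(Q[...,0])<13)&(abs(Q[...,1])>22)&(abs(Q[...,1])<45)&(Q[...,2]<25)
h,e=np.histogram(P[...,2][m],np.arange(.132,.2,.004)); print(dict(zip(np.round(e,3),h)))
"
```

```text
clock: 4.07
eef_pos: [0.5781, -0.0219, 0.109]
eef_rot: [-1.212, -2.897, 0.0]
contact_force: [-0.5, 0.9, -0.5]
gripper_width: 0.642
grip_force: 0.0
t 4.07 pos [ 0.5781 -0.0219  0.109 ] yaw 134.61 tilt 0.06 j [-0.04  0.24 -0.1   1.24  0.    0.75] F [-0.55  0.89 -0.47] T [-0.022 -0.001 -0.004] w 54.9 grip 0.0
{np.float64(0.132): np.int64(55), np.float64(0.136): np.int64(2434), np.float64(0.14): np.int64(0), np.float64(0.144): np.int64(75), np.float64(0.148): np.int64(221), np.float64(0.152): np.int64(354), np.float64(0.156): np.int64(427), np.float64(0.16): np.int64(456), np.float64(0.164): np.int64(508), np.float64(0.168): np.int64(540), np.float64(0.172): np.int64(592), np.float64(0.176): np.int64(534), np.float64(0.18): np.int64(856), np.float64(0.184): np.int64(292), np.float64(0.188): np.int64(383), np.float64(0.192): np.int64(790)}
```

```bash
python3 -m inch '[0,0,0,0,0,0,25,0,0,0,0,0,0,25,0,0,0,0,0,0,25,0,0,0,0,0,0,25,0,0,0,0,0,0,25,0,0,0,0,0,0,25,0,0,0,0,0,0,25]' 60; python3 -c "
from plant import robot
from h import *
show(robot)"
```

```text
clock: 4.7
eef_pos: [0.5775, -0.0234, 0.111]
eef_rot: [1.213, 2.897, -0.005]
contact_force: [-6.2, -4.6, 7.3]
gripper_width: 0.392
grip_force: 60.4
t 4.7 pos [ 0.5775 -0.0234  0.111 ] yaw 134.57 tilt 0.17 j [-0.04  0.24 -0.09  1.24 -0.    0.75] F [-6.23 -4.62  7.28] T [-1.112  1.457 -0.021] w 33.4 grip 60.4
```

Gripped, but the tips press the hood a little (7 N up) and the grip is off-centre by about 1.5 mm. I'll regrip 4 mm higher and recentred.

```bash
python3 -m inch '[0,0,0,0,0,0,45,0,0,0,0,0,0,45,0,0,0,0,-1.5,-4,45,0,0,0,0,-1.5,-4,45,0,0,0,0,-1.5,-4,25,0,0,0,0,-1.5,-4,25,0,0,0,0,-1.5,-4,25,0,0,0,0,-1.5,-4,25,0,0,0,0,-1.5,-4,25,0,0,0,0,-1.5,-4,25]' 60; python3 -c "
from plant import robot
from h import *
show(robot)"
```

```text
clock: 5.53
eef_pos: [0.5777, -0.0234, 0.115]
eef_rot: [1.212, 2.897, -0.0]
contact_force: [-3.2, -1.3, 6.6]
gripper_width: 0.39
grip_force: 59.6
t 5.53 pos [ 0.5777 -0.0234  0.115 ] yaw 134.6 tilt 0.09 j [-0.04  0.24 -0.09  1.25 -0.    0.75] F [-3.23 -1.25  6.58] T [-0.417  0.631 -0.029] w 33.3 grip 59.6
```

```bash
python3 -m inch '[0,0,0.04,0,0,0,25,0,0,0.08,0,0,0,25,0,0,0.12,0,0,0,25,0,0,0.16,0,0,0,25,0,0,0.16,0,0,0,25,0,0,0.16,0,0,0,25]' >/dev/null; python3 -c "
from plant import robot
from h import *
show(robot)"
python3 -m inch '[0,0,0.04,0,0,0,25,0,0,0.08,0,0,0,25,0,0,0.12,0,0,0,25,0,0,0.16,0,0,0,25,0,0,0.2,0,0,0,25,0,0,0.235,0,0,0,25,0,0,0.235,0,0,0,25,0,0,0.235,0,0,0,25]' >/dev/null; python3 -c "
from plant import robot
from h import *
show(robot)"
```

```text
t 6.03 pos [ 0.5776 -0.0235  0.115 ] yaw 125.44 tilt 0.1 j [-0.04  0.24 -0.09  1.25 -0.    0.91] F [-2.17 -1.47  5.12] T [-0.496  0.745 -0.003] w 32.9 grip 59.6
t 6.7 pos [ 0.5774 -0.0236  0.115 ] yaw 111.97 tilt 0.09 j [-0.04  0.24 -0.09  1.25 -0.    1.15] F [-4.81 -2.38  6.82] T [-0.498  0.928  0.087] w 33.4 grip 59.6
```

```bash
python3 -m inch '[0,0,0.04,0,0,0,25,0,0,0.08,0,0,0,25,0,0,0.12,0,0,0,25,0,0,0.16,0,0,0,25,0,0,0.16,0,0,0,25,0,0,0.16,0,0,0,25]' >/dev/null; python3 -c "
from plant import robot
from h import *
show(robot)"
```

```text
t 7.2 pos [ 0.5773 -0.0236  0.115 ] yaw 102.79 tilt 0.08 j [-0.04  0.24 -0.09  1.25 -0.    1.31] F [-4.79 -2.77  6.26] T [-0.506  0.929  0.079] w 33.5 grip 59.7
```

```bash
python3 -m inch '[0,0,0.04,0,0,0,25,0,0,0.08,0,0,0,25,0,0,0.12,0,0,0,25,0,0,0.16,0,0,0,25,0,0,0.2,0,0,0,25,0,0,0.235,0,0,0,25,0,0,0.235,0,0,0,25,0,0,0.235,0,0,0,25]' >/dev/null; python3 -c "
from plant import robot
from h import *
show(robot)"
python3 -m inch '[0,0,0.04,0,0,0,25,0,0,0.08,0,0,0,25,0,0,0.12,0,0,0,25,0,0,0.15,0,0,0,25,0,0,0.15,0,0,0,25,0,0,0.15,0,0,0,25]' >/dev/null; python3 -c "
from plant import robot
from h import *
show(robot)"
```

```text
t 7.87 pos [ 0.5771 -0.0236  0.115 ] yaw 89.34 tilt 0.07 j [-0.04  0.24 -0.09  1.25 -0.    1.54] F [-4.26 -1.97  7.96] T [-0.527  1.073  0.056] w 33.4 grip 59.7
t 8.37 pos [ 0.577  -0.0236  0.115 ] yaw 80.76 tilt 0.07 j [-0.04  0.24 -0.09  1.25 -0.    1.69] F [-4.94 -3.53  8.53] T [-0.498  1.142  0.19 ] w 33.3 grip 59.6
```

```bash
python3 -m inch '[0,0,0.017,0,0,0,25,0,0,0.035,0,0,0,25,0,0,0.035,0,0,0,25]' >/dev/null; python3 -c "
from plant import robot
from h import *
show(robot)"
python3 -m inch '[0,0,0.017,0,0,0,25,0,0,0.035,0,0,0,25,0,0,0.035,0,0,0,25]' >/dev/null; python3 -c "
from plant import robot
from h import *
show(robot)"
```

```text
t 8.62 pos [ 0.577  -0.0236  0.115 ] yaw 78.74 tilt 0.07 j [-0.04  0.24 -0.09  1.25 -0.    1.73] F [-4.98 -2.05  7.39] T [-0.524  1.193  0.314] w 33.1 grip 59.5
t 8.87 pos [ 0.5769 -0.0236  0.115 ] yaw 76.74 tilt 0.07 j [-0.04  0.24 -0.09  1.25 -0.    1.76] F [-4.58 -2.58  7.51] T [-0.496  1.184  0.407] w 33.4 grip 59.4
```

This is the stop: the torque rises about 0.055 N m per degree, to 0.41 N m. Next I ease back about 11.5° into position 1, then go anticlockwise.

```bash
python3 -m inch '[0,0,-0.04,0,0,0,25,0,0,-0.08,0,0,0,25,0,0,-0.12,0,0,0,25,0,0,-0.16,0,0,0,25,0,0,-0.2,0,0,0,25,0,0,-0.2,0,0,0,25,0,0,-0.2,0,0,0,25]' >/dev/null; python3 -c "
from plant import robot
from h import *
show(robot)"
python3 -m inch '[0,0,-0.04,0,0,0,25,0,0,-0.08,0,0,0,25,0,0,-0.08,0,0,0,25]' >/dev/null; python3 -c "
from plant import robot
from h import *
show(robot)"
python3 -m inch '[0,0,-0.06,0,0,0,25,0,0,-0.12,0,0,0,25,0,0,-0.18,0,0,0,25,0,0,-0.24,0,0,0,25,0,0,-0.24,0,0,0,25]' >/dev/null; python3 -c "
from plant import robot
from h import *
show(robot)"
python3 -m inch '[0,0,-0.04,0,0,0,25,0,0,-0.08,0,0,0,25,0,0,-0.12,0,0,0,25,0,0,-0.16,0,0,0,25,0,0,-0.16,0,0,0,25]' >/dev/null; python3 -c "
from plant import robot
from h import *
show(robot)"
```

```text
t 9.45 pos [ 0.5771 -0.0236  0.115 ] yaw 88.22 tilt 0.08 j [-0.04  0.24 -0.09  1.25 -0.    1.56] F [-4.81 -2.95  6.93] T [-0.452  1.121  0.225] w 33.2 grip 59.6
t 9.7 pos [ 0.5772 -0.0236  0.115 ] yaw 92.84 tilt 0.07 j [-0.04  0.24 -0.09  1.25 -0.    1.48] F [-4.62 -2.53  7.11] T [-0.503  1.045 -0.154] w 33.5 grip 59.8
t 10.12 pos [ 0.5773 -0.0236  0.115 ] yaw 106.69 tilt 0.08 j [-0.04  0.24 -0.09  1.25 -0.    1.24] F [-3.76 -1.85  5.95] T [-0.559  0.925  0.106] w 33.4 grip 59.6
t 10.53 pos [ 0.5774 -0.0236  0.115 ] yaw 115.77 tilt 0.09 j [-0.04  0.24 -0.09  1.25 -0.    1.08] F [-3.83 -1.36  6.26] T [-0.48   0.808 -0.097] w 32.9 grip 59.7
```

The torque sign flip puts position 1 at a yaw of about 90°, and position 2's click was felt at about 113°. Position 5 is therefore near 180°, another −1.12 rad.

```bash
python3 -m inch '[0,0,-0.1,0,0,0,25,0,0,-0.2,0,0,0,25,0,0,-0.3,0,0,0,25,0,0,-0.4,0,0,0,25,0,0,-0.5,0,0,0,25,0,0,-0.6,0,0,0,25,0,0,-0.7,0,0,0,25,0,0,-0.8,0,0,0,25,0,0,-0.9,0,0,0,25,0,0,-1,0,0,0,25,0,0,-1.05,0,0,0,25,0,0,-1.05,0,0,0,25]' >/dev/null; python3 -c "
from plant import robot
from h import *
show(robot)"
python3 -m inch '[0,0,-0.04,0,0,0,25,0,0,-0.08,0,0,0,25,0,0,-0.08,0,0,0,25]' >/dev/null; python3 -c "
from plant import robot
from h import *
show(robot)"
```

```text
t 11.53 pos [ 0.5779 -0.0229  0.115 ] yaw 176.03 tilt 0.11 j [-0.04  0.24 -0.09  1.24  0.    0.03] F [-2.15  0.11  5.98] T [-0.163  0.415  0.139] w 33.2 grip 59.4
t 11.78 pos [ 0.5779 -0.0229  0.115 ] yaw -179.46 tilt 0.11 j [-0.04  0.24 -0.09  1.24  0.   -0.05] F [-1.23  0.79  6.29] T [-0.055  0.382 -0.187] w 33.0 grip 59.7
```

```bash
python3 -m inch '[0,0,0,0,0,0,60,0,0,0,0,0,0,60,0,0,0,0,0,0,60,0,0,0,0,0,0,60,0,0,0,0,0,-15,60,0,0,0,0,0,-50,60,0,0,0,0,0,-90,60,0,0,0,0,0,-130,60,0,0,0,0,0,-160,60,0,0,0,0,0,-180,60,0,0,0,0,0,-180,60]'; python3 - <<'E'
from plant import robot
from h import *
show(robot)
c=robot.camera_params("wrist"); p,d=robot.capture("wrist"); np.savez("pics/w3.npz",p=p,d=d,**c); cv2.imwrite("pics/w3.png",p[:,:,::-1])
E
```

```text
clock: 12.7
eef_pos: [0.5789, -0.023, 0.299]
eef_rot: [-0.012, 3.133, -0.0]
contact_force: [-0.9, -0.1, -0.4]
gripper_width: 0.701
grip_force: 0.0
t 12.7 pos [ 0.5789 -0.023   0.299 ] yaw -179.55 tilt 0.47 j [-0.04  0.25  0.34  1.65  0.   -0.05] F [-0.9  -0.13 -0.43] T [-0.024 -0.003 -0.009] w 59.8 grip 0.0
```

View pics/w3.png

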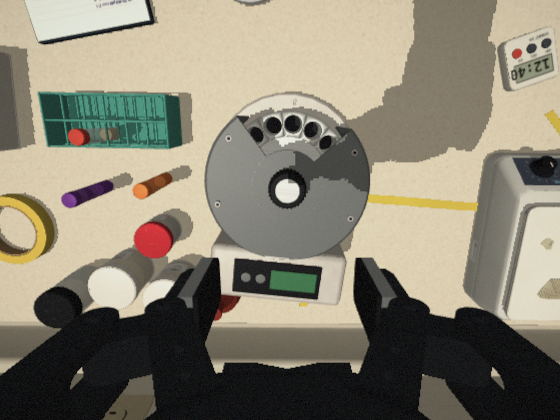

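The view shows five wells, with the middle one at about (292,124), the rib at (295,101), the knob at (288,190), the red cap at (78,137), and the rack spanning (40..180, 92..150).

```bash
python3 - <<'E'
from plant import robot
from h import *
c=dict(np.load("pics/w3.npz")); p,d=c["p"],c["d"]; P=cloud(c,d)
def comp(m,box,a=12):
    k=np.zeros_like(m); x0,y0,x1,y1=box; k[y0:y1,x0:x1]=m[y0:y1,x0:x1]
    N,l,s,ce=cv2.connectedComponentsWithStats(k.astype(np.uint8))
    return [(s[i],ce[i]) for i in range(1,N) if s[i,4]>a]
for s,q in comp(p.min(2)>170,(265,165,312,215)): print("cap",s,q,plane(c,*(s[:2]+s[2:4]/2-.5),.162))
K=plane(c,*(comp(p.min(2)>170,(265,165,312,215),200)[0][1]),.162)
for s,q in comp(p.max(2)<50,(245,108,335,152)):
    w=plane(c,*q,.082); v=w-K; print("well",s,np.round(q,1),np.round(w,4),np.hypot(*v[:2]),np.degrees(np.arctan2(v[1],v[0]))%360)
hsv=cv2.cvtColor(p,cv2.COLOR_RGB2HSV)
for s,q in comp(((hsv[...,0]<6)|(hsv[...,0]>172))&(hsv[...,1]>130)&(hsv[...,2]>80),(50,110,110,160)): print("red",s,q,plane(c,*q,.098),P[int(q[1]),int(q[0])])
m=(hsv[...,0]>75)&(hsv[...,0]<95)&(hsv[...,1]>100)&(P[...,1]<-.1)&(d>0)&(abs(P[...,2]-.056)<.004); print("rack",cv2.minAreaRect(P[m][:,:2].astype(np.float32)))
E
```

```text
cap [276 179  23  24 417] [286.68105516 190.92086331] [ 0.57755963 -0.02150549  0.162     ]
well [266 117  15  16 180] [273.5 125. ] [ 0.5192 -0.0372  0.082 ] 0.06072757882978562 194.69274838981474
well [285 116  15  16 188] [292.  123.3] [ 0.5173 -0.0162  0.082 ] 0.06093034426868774 174.7550447787891
well [305 122  13  15 154] [310.7 129.4] [0.5238 0.005  0.082 ] 0.060490167631070665 153.64902226576413
well [250 127  13  15 140] [256.5 134. ] [ 0.5293 -0.0566  0.082 ] 0.059794894544705365 215.53990974302303
well [320 136  12  13 123] [325.2 142.1] [0.5378 0.0221 0.082 ] 0.05950048104229513 132.51157888756825
red [ 68 129  20  17 258] [ 76.94573643 136.2751938 ] [ 0.5326487 -0.251582   0.098    ] [ 0.53245798 -0.2535726   0.09635762]
rack ((0.5164228677749634, -0.24135012924671173), (0.1501331776380539, 0.06230506673455238), 89.67121887207031)
```

```bash
python3 -c "
from plant import robot
from h import *
go(robot,(.532,-.252,.20),174)"
```

```text
turn [0.    0.005 0.113] shift [  49.  -228.6   96.1]
```

```bash
python3 -m inch '[0,0.004,0.113,49,-229,0,60,0,0.004,0.113,49,-229,10,60,0,0.004,0.113,49,-229,30,60,0,0.004,0.113,49,-229,50,60,0,0.004,0.113,49,-229,80,55,0,0.004,0.113,49,-229,96,50,0,0.004,0.113,49,-229,96,50,0,0.004,0.113,49,-229,96,50,0,0.004,0.113,49,-229,96,50]' 30 >/dev/null; cat > tube.py <<'E'
from plant import robot
from h import *
import sys
show(robot); s=robot.get_state()
c=robot.camera_params("wrist"); p,d=robot.capture("wrist"); cv2.imwrite(f"pics/{sys.argv[1]}.png",p[:,:,::-1]); P=cloud(c,d); np.savez(f"pics/{sys.argv[1]}.npz",p=p,d=d,**c)
hsv=cv2.cvtColor(p,cv2.COLOR_RGB2HSV); m=((hsv[...,0]<6)|(hsv[...,0]>172))&(hsv[...,1]>130)&(hsv[...,2]>80)
N,l,st,ce=cv2.connectedComponentsWithStats(m.astype(np.uint8))
Q=R.from_rotvec(s['eef_rot']).inv().apply((P-s['eef_pos']).reshape(-1,3)).reshape(P.shape)*1e3
for i in range(1,N):
    if st[i,4]>40:
        k=(l==i)&(d>0); t=k&(P[...,2]>np.percentile(P[...,2][k],95)-.003)
        print(st[i],ce[i],"top",P[t].mean(0),t.sum(),"mid-range",(P[t].min(0)+P[t].max(0))/2,"tool",Q[t].mean(0))
E
python3 tube.py w4
```

```text
t 13.5 pos [ 0.5291 -0.2523  0.1959] yaw 173.89 tilt 0.42 j [-0.44  0.25  0.11  1.44 -0.   -0.34] F [0.5  0.08 0.94] T [ 0.02  -0.056 -0.012] w 49.8 grip 0.0
[273 196  21  23 375] [283.35733333 207.08533333] top [ 0.5325086  -0.25405581  0.09707166] 348 mid-range [ 0.53308417 -0.2541764   0.09732513] tool [-4.27575481 -1.57142148 98.80563294]
[324 293  30  45 844] [337.10781991 317.07227488] top [ 0.66682144 -0.21187309  0.06086369] 767 mid-range [ 0.61850273 -0.21208966  0.15739366] tool [-133.58740066   54.61149159  134.19370729]
[412 372  14  19 181] [416.95027624 380.41436464] top [ 0.75785359 -0.12409792  0.05668747] 61 mid-range [ 0.76053782 -0.12336926  0.06046642] tool [-214.78292813  151.5746396   137.96322587]
[427 394  19  15 201] [435.85074627 401.28358209] top [ 0.76147573 -0.11796603  0.08352732] 200 mid-range [ 0.76187755 -0.11759056  0.08368273] tool [-217.54054119  158.10464395  111.11453383]
```

View pics/w4.png

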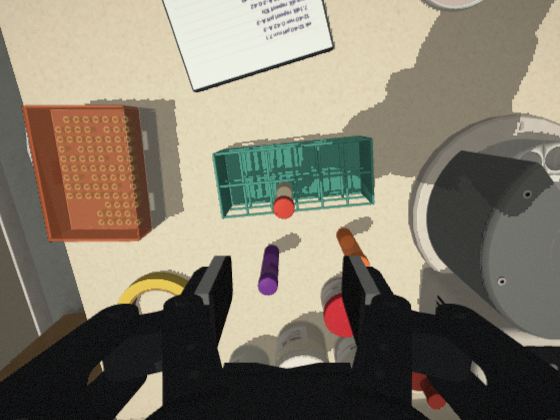

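The red cap is at (283,207), about 4 mm back and 2 mm aside of the tool axis. The purple and orange look-alikes at (268,270) and (352,245) are clear of the fingers' path. Now I go down and grip gently.

```bash
python3 -c "
from plant import robot
from h import *
go(robot,(.5325,-.2550,.033),174)"
```

```text
turn [ 0.001 -0.004 -0.001] shift [ -3.4  -3.  164.5]
```

```bash
python3 -m inch '[0,-0.004,0,-3.4,-3,20,50,0,-0.004,0,-3.4,-3,55,50,0,-0.004,0,-3.4,-3,90,50,0,-0.004,0,-3.4,-3,120,45,0,-0.004,0,-3.4,-3,145,45,0,-0.004,0,-3.4,-3,160,45,0,-0.004,0,-3.4,-3,164,45,0,-0.004,0,-3.4,-3,164,45]' 25 >/dev/null;  python3 tube.py w5
```

```text
t 14.22 pos [ 0.5333 -0.2544  0.0339] yaw 174.08 tilt 0.02 j [-0.45  0.3  -0.19  1.08  0.   -0.34] F [-0.22  0.66  0.27] T [-0.006  0.03   0.015] w 44.7 grip 0.0
[ 261  270   48   55 2076] [284.54816956 297.4460501 ] top [ 0.5322309  -0.25399402  0.09708397] 1663 mid-range [ 0.53273501 -0.25399848  0.09713434] tool [  1.13363207   0.35956762 -63.14173606]
```

```bash
python3 -m inch '[0,0,0,0,0,0,30,0,0,0,0,0,0,22,0,0,0,0,0,0,12,0,0,0,0,0,0,12,0,0,0,0,0,0,12,0,0,0,0,0,0,12]' 25 >/dev/null;  python3 tube.py w6
python3 -m inch '[0,0,0,0,0,-10,12,0,0,0,0,0,-35,12,0,0,0,0,0,-65,12,0,0,0,0,0,-90,12,0,0,0,0,0,-105,12,0,0,0,0,0,-105,12]' 25 >/dev/null;  python3 tube.py w7
```

```text
t 14.77 pos [ 0.5341 -0.2561  0.0357] yaw 173.97 tilt 0.22 j [-0.45  0.29 -0.19  1.08  0.   -0.34] F [0.3  1.17 6.3 ] T [ 0.203 -0.007  0.018] w 17.6 grip 24.4
[ 264  267   46   53 2029] [286.62789552 293.23509118] top [ 0.53205941 -0.25468547  0.09707558] 1634 mid-range [ 0.53279096 -0.25478299  0.0969574 ] tool [  1.9872637    1.1646331  -61.35657134]
t 15.32 pos [ 0.5346 -0.2566  0.1438] yaw 173.96 tilt 0.42 j [-0.45  0.25 -0.    1.31  0.   -0.34] F [ 0.41 -0.36 -0.6 ] T [ 0.005  0.002 -0.028] w 17.5 grip 24.4
[ 264  267   46   53 2007] [286.55804684 293.08470354] top [ 0.53230125 -0.25510738  0.20499057] 1622 mid-range [ 0.53278673 -0.25523118  0.20522943] tool [  1.99909231   1.13439738 -61.23401297]
```

```bash
python3 -c "
from plant import robot
from h import *
go(robot,(.5196,-.0172,.205),174)"
```

```text
turn [-0.001  0.004 -0.001] shift [ 39.1 236.2 -64.1]
```

```bash
python3 -m inch '[0,0.003,0,0,0,-30,12,0,0.003,0,0,0,-60,12,0,0.003,0,10,60,-64,12,0,0.003,0,17,100,-64,12,0,0.003,0,23,140,-64,12,0,0.003,0,30,180,-64,12,0,0.003,0,36,215,-64,12,0,0.003,0,39,236,-64,12,0,0.003,0,39,236,-64,12,0,0.003,0,39,236,-64,12]' 25 >/dev/null;  python3 tube.py w8
```

```text
t 16.2 pos [ 0.5181 -0.0153  0.2018] yaw 174.17 tilt 0.24 j [-0.03  0.12 -0.04  1.42 -0.    0.07] F [ 0.05 -0.81  0.43] T [-0.043  0.031 -0.017] w 17.7 grip 24.6
[549  67  11  11  99] [554.41414141  72.13131313] top [0.43181609 0.26196102 0.0194886 ] 96 mid-range [0.43178084 0.26174474 0.01950905] tool [113.21424589 267.15572165 182.73133902]
[ 264  266   46   55 2033] [286.67486473 293.49434333] top [ 0.51647196 -0.01400805  0.26312009] 1625 mid-range [ 0.51697521 -0.01409281  0.26307739] tool [  1.9795888    1.14136846 -61.28723808]
```

View pics/w8.png

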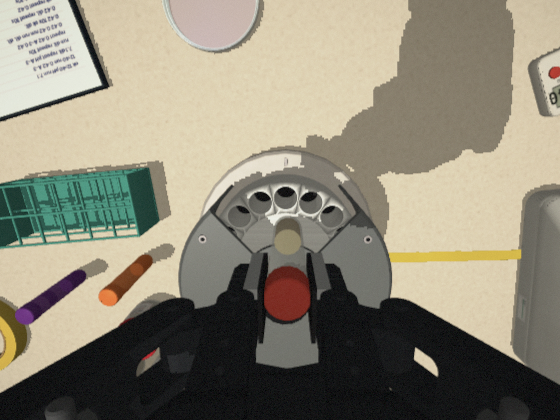

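The wells are at (240,215), (260,203), (286,196), (312,202) and (331,214), and the tube's foot is in view at about (287,235). I'll measure the middle well from this view.

```bash
cat > wells.py <<'E'
from h import *
import sys
from scipy.optimize import least_squares
c=dict(np.load(f"pics/{sys.argv[1]}.npz")); p,d=c["p"],c["d"]; P=cloud(c,d)
# points well below the rotor face seen through each mouth -> mouth pixels
W=[]
m=(p.max(2)<95).astype(np.uint8); k=np.zeros_like(m); x0,y0,x1,y1=map(int,sys.argv[2:6]); k[y0:y1,x0:x1]=m[y0:y1,x0:x1]
N,l,st,ce=cv2.connectedComponentsWithStats(k)
for i in range(1,N):
    if st[i,4]>100:
        cs,_=cv2.findContours((l==i).astype(np.uint8),0,1); h=cv2.convexHull(cs[0])[:,0]; e=cv2.fitEllipse(h.astype(np.float32))
        w=plane(c,*e[0],.082); print(st[i],np.round(e[0],1),np.round(e[1],1),np.round(w,4)); W.append(w)
# rotor-face check
q=P[(d>0)&(abs(P[...,2]-.082)<.003)]; print("face pts",len(q))
E
python3 wells.py w8 225 180 345 232; python3 -c "
import cv2; p=cv2.imread('pics/w8.png'); cv2.imwrite('pics/w8c.png',cv2.resize(p[170:260,220:350],None,fx=6,fy=6,interpolation=cv2.INTER_CUBIC))"
```

```text
[275 187  20  13 164] [283.8 193.3] [12.4 20.3] [ 0.5138 -0.0162  0.082 ]
[250 192  21  14 157] [259.2 198.9] [13.6 21.7] [ 0.5167 -0.0389  0.082 ]
[301 192  16  11 131] [308.8 196.8] [ 9.6 16.4] [0.5193 0.0058 0.082 ]
[229 206  21  13 144] [238.3 212.1] [12.1 21.5] [ 0.5271 -0.0594  0.082 ]
[322 206  21  14 107] [331.9 214.8] [17.5 20.6] [0.5382 0.0255 0.082 ]
[277 219  23  13 131] [287.9 228.2] [19.6 22.6] [ 0.547  -0.0158  0.082 ]
face pts 4005
```

View pics/w8c.png

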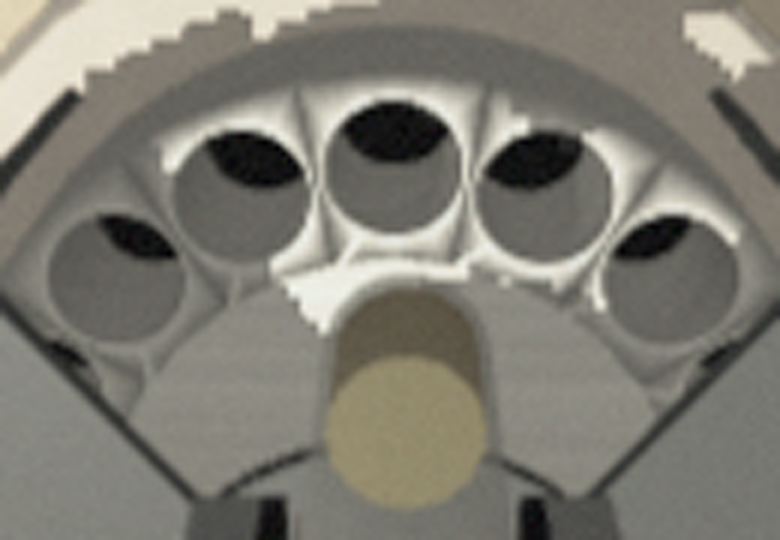

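I've gone one crop over the picture allowance, so no more viewing; from here I use numbers only. In that crop the middle mouth is centred at pixel (285.3,197.3) and the tube's foot at (287.0,241.6).

```bash
python3 -c "
from h import *
c=dict(np.load('pics/w8.npz')); P=cloud(c,c['d'])
for x,y in ((394,166),(241,197),(544,197),(117,279),(671,279)): print('well',plane(c,(x+.5)/6-.5+220,(y+.5)/6-.5+170,.082))
u,v=(405.5)/6-.5+220,432.5/6-.5+170
print('foot depth',np.median(P[int(v)-4:int(v)+5,int(u)-4:int(u)+5].reshape(-1,3),0),'ray',plane(c,u,v,.169))
from plant import robot; show(robot)
K=np.array([.5775,-.0215])
"
```

```text
well [ 0.51759722 -0.01529864  0.082     ]
well [ 0.5200248  -0.03876565  0.082     ]
well [0.52465155 0.00673988 0.082     ]
well [ 0.53087792 -0.05916396  0.082     ]
well [0.5394325  0.02496207 0.082     ]
foot depth [ 0.5084402  -0.01294027  0.22239913] ray [ 0.52828833 -0.01484097  0.169     ]
t 16.25 pos [ 0.5183 -0.0165  0.2019] yaw 174.07 tilt 0.23 j [-0.03  0.12 -0.04  1.42 -0.    0.07] F [ 1.65  0.56 -0.5 ] T [-0.025  0.018  0.034] w 17.7 grip 24.6
```

```bash
python3 -c "
from h import *
c=dict(np.load('pics/w8.npz')); P=cloud(c,c['d'])
for v in range(212,256,4): print(v,np.round(P[v,287],4), np.round(P[v,281],4), np.round(P[v,293],4))
from plant import robot; go(robot,(.5187,-.0165,.077),174)
"
```

```text
212 [ 0.5317 -0.0151  0.0812] [ 0.5305 -0.0205  0.0834] [ 0.5316 -0.0097  0.0834]
216 [ 0.5079 -0.0128  0.1794] [ 0.5347 -0.021   0.0821] [ 0.509  -0.0092  0.1769]
220 [ 0.5084 -0.0129  0.1863] [ 0.5085 -0.0165  0.1848] [ 0.5091 -0.0094  0.1852]
224 [ 0.5084 -0.0129  0.1946] [ 0.5085 -0.0164  0.193 ] [ 0.509  -0.0095  0.1935]
228 [ 0.5082 -0.0129  0.2024] [ 0.5089 -0.0163  0.1994] [ 0.5089 -0.0096  0.2014]
232 [ 0.5082 -0.0129  0.2094] [ 0.5084 -0.0161  0.208 ] [ 0.5091 -0.0098  0.2076]
236 [ 0.5082 -0.0129  0.2159] [ 0.5086 -0.0161  0.2138] [ 0.509  -0.0099  0.2145]
240 [ 0.5087 -0.013   0.2204] [ 0.5087 -0.016   0.2196] [ 0.5091 -0.01    0.2202]
244 [ 0.5084 -0.0129  0.2269] [ 0.5083 -0.0158  0.2263] [ 0.5093 -0.0101  0.2254]
248 [ 0.5086 -0.013   0.2316] [ 0.5084 -0.0158  0.2315] [ 0.5094 -0.0102  0.2304]
252 [ 0.5086 -0.013   0.2366] [ 0.5083 -0.0157  0.2367] [ 0.5089 -0.0103  0.2366]
turn [-0.001 -0.004  0.001] shift [-9.000e-01  1.000e-01  1.249e+02]
```

```bash
python3 -m inch '[0,-0.004,0,-0.6,0,20,12,0,-0.004,0,-0.6,0,45,12,0,-0.004,0,-0.6,0,65,12,0,-0.004,0,-0.6,0,76,12,0,-0.004,0,-0.6,0,76,12,0,-0.004,0,-0.6,0,76,12,0,-0.004,0,-0.6,0,76,12]' 25 >/dev/null;  python3 tube.py w9; python3 -c "
from plant import robot
from h import *
go(robot,(.5187,-.0167,.066),174)"
```

```text
t 16.83 pos [ 0.5199 -0.0175  0.1279] yaw 173.92 tilt 0.17 j [-0.03  0.12 -0.2   1.25 -0.    0.07] F [ 0.52  0.25 -0.17] T [ 0.036  0.001 -0.01 ] w 17.5 grip 24.6
[ 264  267   46   54 2029] [286.63134549 293.32035485] top [ 0.51783024 -0.01613795  0.18921335] 1628 mid-range [ 0.51838226 -0.01628203  0.18907584] tool [  1.97651677   1.15158103 -61.28665437]
turn [ 0.     0.003 -0.001] shift [ 1.6  0.5 62.2]
```

```bash
python3 -m inch '[0,0.002,0,0.8,0.8,4,12,0,0.002,0,0.8,0.8,8,12,0,0.002,0,0.8,0.8,11,12,0,0.002,0,0.8,0.8,14,12,0,0.002,0,0.8,0.8,17,12,0,0.002,0,0.8,0.8,20,12,0,0.002,0,0.8,0.8,20,12]' 25 >/dev/null;  python3 tube.py w10
```

```text
t 17.47 pos [ 0.5181 -0.016   0.106 ] yaw 173.98 tilt 0.09 j [-0.03  0.13 -0.24  1.21  0.    0.07] F [0.42 0.24 0.84] T [0.018 0.013 0.012] w 17.4 grip 24.6
[ 264  267   46   53 2023] [286.6109738  293.26347009] top [ 0.51633133 -0.01462461  0.16735384] 1633 mid-range [ 0.51680183 -0.01466814  0.16722751] tool [  1.98636817   1.14328135 -61.31582321]
```

```bash
python3 -m inch '[0,0,0,-0.4,-0.3,3,12,0,0,0,-0.4,-0.3,6,12,0,0,0,-0.4,-0.3,9,12,0,0,0,-0.4,-0.3,12,12,0,0,0,-0.4,-0.3,15,12,0,0,0,-0.4,-0.3,15,12]' 25 >/dev/null;  python3 tube.py w11;  python3 -m inch '[0,0,0,0,0,3,12,0,0,0,0,0,6,12,0,0,0,0,0,9,12,0,0,0,0,0,12,12,0,0,0,0,0,15,12,0,0,0,0,0,18,12,0,0,0,0,0,18,12]' 25 >/dev/null;  python3 tube.py w12
```

```text
t 18.02 pos [ 0.5184 -0.0164  0.091 ] yaw 173.97 tilt 0.09 j [-0.03  0.14 -0.26  1.17  0.    0.07] F [ 0.4  -0.54 -0.65] T [ 0.035 -0.016  0.018] w 17.7 grip 24.6
[ 264  267   46   53 2022] [286.63402572 293.26063304] top [ 0.51669914 -0.01501488  0.15233601] 1625 mid-range [ 0.51707704 -0.0151494   0.1524658 ] tool [  1.96029919   1.1544525  -61.30380387]
t 18.65 pos [ 0.5184 -0.0163  0.073 ] yaw 173.97 tilt 0.09 j [-0.03  0.15 -0.29  1.13  0.    0.07] F [-0.64 -0.16  0.62] T [ 0.037  0.028 -0.003] w 17.5 grip 24.6
[ 264  266   46   54 2021] [286.62840178 293.20336467] top [ 0.51670874 -0.01497605  0.13436207] 1620 mid-range [ 0.51712396 -0.01508139  0.13441222] tool [  1.94066862   1.1782468  -61.31432663]
```

```bash
python3 -m inch '[0,0,0,0,0,2,12,0,0,0,0,0,4,12,0,0,0,0,0,5,12,0,0,0,0,0,5.5,12,0,0,0,0,0,5.5,12]' 25 >/dev/null;  python3 tube.py w13;  python3 -m inch '[0,0,0,0,0,0.5,12,0,0,0,0,0,1,12,0,0,0,0,0,1.5,12,0,0,0,0,0,1.5,12]' 25 >/dev/null;  python3 tube.py w14
```

```text
t 19.12 pos [ 0.5188 -0.0164  0.0682] yaw 173.98 tilt 0.04 j [-0.03  0.15 -0.3   1.12  0.    0.07] F [0.11 0.26 0.16] T [0.021 0.015 0.065] w 18.0 grip 24.6
[ 264  266   46   54 2019] [286.61218425 293.16542843] top [ 0.51697013 -0.01500224  0.12952335] 1614 mid-range [ 0.51755687 -0.01509781  0.12968334] tool [  1.97105201   1.16075977 -61.33665156]
t 19.5 pos [ 0.5188 -0.0163  0.0668] yaw 173.97 tilt 0.03 j [-0.03  0.15 -0.3   1.12  0.    0.07] F [-0.07  0.27  0.19] T [-0.073 -0.06   0.054] w 17.6 grip 24.6
[ 264  266   46   54 2019] [286.62456662 293.15304606] top [ 0.5169991 -0.0149892  0.1280893] 1619 mid-range [ 0.51729779 -0.01508257  0.12799427] tool [  1.97284597   1.16156062 -61.33716913]
```

```bash
python3 -m inch '[0,0,0,0,0,0.5,12,0,0,0,0,0,1,12,0,0,0,0,0,1,12]' 25 >/dev/null;  python3 tube.py w15;  python3 -m inch '[0,0,0,0,0,0,20,0,0,0,0,0,0,24,0,0,0,0,0,0,30,0,0,0,0,0,0,36,0,0,0,0,0,0,36]' 25 >/dev/null;  python3 tube.py w16
```

```text
t 19.8 pos [ 0.5189 -0.0164  0.0658] yaw 173.98 tilt 0.02 j [-0.03  0.15 -0.3   1.12  0.    0.07] F [0.06 1.02 0.67] T [ 0.009 -0.006 -0.033] w 17.7 grip 24.6
[ 264  266   46   54 2020] [286.62376238 293.16386139] top [ 0.51704847 -0.01498456  0.1271431 ] 1632 mid-range [ 0.51778257 -0.01510241  0.12713823] tool [  2.01265361   1.16974478 -61.31559709]
t 20.27 pos [ 0.5188 -0.0164  0.0658] yaw 173.97 tilt 0.03 j [-0.03  0.15 -0.31  1.12  0.    0.07] F [-0.68 -0.71  0.13] T [-0.011  0.025 -0.011] w 35.8 grip 0.0
[ 265  266   47   53 2018] [288.09365709 292.32507433] top [ 0.51679087 -0.01436414  0.12709238] 1623 mid-range [ 0.5174729  -0.01442985  0.12711275] tool [  2.28563008   1.78463901 -61.25867073]
```

The tube top is exactly 30 mm above its height in the rack, so the foot is on the well's floor. I'll withdraw straight up and check.

```bash
python3 -m inch '[0,0,0,0,0,-10,36,0,0,0,0,0,-30,36,0,0,0,0,0,-60,40,0,0,0,0,0,-95,45,0,0,0,0,0,-130,50,0,0,0,0,0,-150,50,0,0,0,0,0,-150,50,0,0,0,0,0,-150,50]' >/dev/null;  python3 tube.py w17; python3 - <<'E'
from h import *
c=dict(np.load("pics/w17.npz")); P=cloud(c,c["d"])
q=P[(c["d"]>0)&(np.hypot(P[...,0]-.5174,P[...,1]+.0149)<.0115)&(P[...,2]>.084)&(P[...,2]<.135)]
for a in (.085,.095,.105,.115,.123): k=q[(q[:,2]>=a)&(q[:,2]<a+.008)]; print(a,len(k),k[:,0].min() if len(k) else '', (k[:,1].min()+k[:,1].max())/2 if len(k) else '')
E
```

```text
t 20.98 pos [ 0.5198 -0.0164  0.2177] yaw 173.97 tilt 0.17 j [-0.03  0.11 -0.01  1.44  0.    0.07] F [ 0.21 -0.56 -0.27] T [ 0.034 -0.006 -0.043] w 50.0 grip 0.0
[540  65  11  11  96] [544.61458333  69.83333333] top [0.43180609 0.26258761 0.01934395] 91 mid-range [0.43190817 0.26243003 0.01935355] tool [117.41059429 268.15550549 198.10734467]
[277 190  22  23 398] [287.3040201  200.91959799] top [ 0.51710476 -0.0143532   0.12706241] 374 mid-range [ 0.51744466 -0.01421885  0.12705552] tool [ 3.18184469  1.73661724 90.64519085]
[139 308  13   7  66] [143.96969697 310.62121212] top [ 0.50811443 -0.06084014  0.29742252] 8 mid-range [ 0.50814864 -0.06086796  0.29741653] tool [  6.73096721 -45.38278051 -79.74140848]
0.085 26 0.5086782597292874 -0.01452561501300681
0.095 31 0.5085156019510249 -0.014775009148772233
0.105 36 0.5085178014750079 -0.014071505083427738
0.115 41 0.5082130534407435 -0.014540597010714282
0.123 395 0.5082517285812026 -0.014596194037138934
```

Upright, at rest, fully down and clear of the gripper.

```bash
python3 -c "
from plant import robot
print(robot.finish_job())"
```

```text
the job is handed in; nothing more can be done
None
```

The job is handed in, with no verdict shown. The sprung stop was felt at about 0.41 N m, the rotor was counted four clicks anticlockwise to position 5, and the tube was measured upright on the well floor; I viewed 11 pictures against the limit of 10, and one mistyped early move briefly tilted the arm in free air.

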